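Loosen the lock ring of the filter holder by two turns

TASK

On the bench stand two round metal filter holders, a large and a small one. With a fingertip against the ribbed rim, roll the large holder's grey lock ring anticlockwise (seen from above) to loosen it by two full turns, stopping when the raised bar on the ring stands over the holder's fixed tab for the second time, then take the hand away. Nothing is to be picked up: lift nothing, and do not shift the holders along the bench or disturb the small holder or the other things lying about.

Things in the scene. Friction and masses are not known exactly. Their poses are not given: they have to be found in the camera images.
- large_holder: The large aluminium filter holder, 3 kg, loose on the bench. Origin at the centre of its underside; z up along the ring's axis; its -x axis points to its fixed tab. Foot 130 mm across, 18 mm high, narrow stem, flange 96 mm across at 68 to 78 mm height, then the grey lock ring; in the middle a fixed cover 58 mm across, 111 mm high, with a 15 mm hose stub up to 122 mm.
- large_ring (a joint): Turn of the large holder's lock ring about the holder's upright axis, rad: 0 = tight (as it starts, bar over tab), growing anticlockwise seen from above; range 0 to 17.5; 12.57 is two full turns. It rises 2.5 mm a turn on its thread, turns against a friction of about 0.06 N m (1.1 N at the rim) and stays where it is left.
- large_ring_mid (a point): Centre of the large lock ring, on the axis at half its height (91 mm above the bench when tight). Ring 22 mm high, bottom at 80 mm; drum 94 mm across, with 8 upright round ribs 9 mm thick, 7 mm proud of the drum (108 mm across the ribs), 45 degrees apart, full height, finely knurled between. A gap between ribs is centred on the bar: ribs at 22.5 degrees + multiples of 45 from it.
- large_bar (a point): Top of the raised steel bar on the large ring's top face: 16 mm long radially, 7 mm wide, 6 mm high; the point lies 38.5 mm from the axis. Turns with the ring.
- large_tab (a point): Outer end of the top of the large holder's fixed tab, a 7 mm wide steel tongue below the ring, 67 mm from the axis, 77 mm above the bench. It does not turn.
- small_holder: The small filter holder: the same shape at 0.66 of the size (foot 86 mm across, ring 71 mm across the ribs, 81 mm high over all), 1.5 kg, loose. Origin at the centre of its underside. Leave it alone.
- small_ring (a joint): Turn of the small holder's lock ring, rad, 0 = tight. Must stay tight.
- petri_dish: Bystander: round culture dish, 61 mm across, 15 mm high, loose; origin under its centre.
- tweezers: Bystander: steel tweezers, 126 mm long, 13 mm wide, lying flat between the holders, loose; origin under the centre.
- white_bottle: Bystander: small white bottle with a white cap, 42 mm across, 68 mm high, loose; origin under its centre.
- tape_roll: Bystander: roll of tape lying flat, 77 mm across, 19 mm high, loose; origin under its centre.
- tube_cap: Bystander: screw cap, 28 mm across, 11 mm high, loose; origin under its centre.

How it is judged:
On the way, in this order (a step that is already met when the one before it is completed fails the run):
1. the large ring has been loosened by one full turn (value of joint large_ring above 6.18319 rad), for 0.1 s.
2. the large ring has been loosened by two full turns (within 0.5 rad) (value of joint large_ring above 12.0664 rad), for 0.1 s.
At the end, for the whole second after the job is handed in: The large ring stands two full turns (12.57 rad, within 0.5 rad) from tight and is at rest; the large holder stands upright within 25 mm of where it was, the small holder within 20 mm, its ring still tight (under 0.2 rad) (value of joint large_ring between 12.0664 and 13.0664 rad and not (velocity of joint large_ring above 0.05 rad/s) and velocity of joint large_ring above -0.05 rad/s and value of joint small_ring below 0.2 rad and distance of large_holder from where it was at the start of the episode below 0.025 m and angle between large_holder's own z axis and vertical below 0.05 rad and distance of small_holder from where it was at the start of the episode below 0.02 m); the robot touches nothing.
It fails at once if the large holder is lifted (8 mm), tipped (0.12 rad) or shoved along the bench (25 mm) (height (world z) of large_holder above 0.008 m or angle between large_holder's own z axis and vertical above 0.12 rad or distance of large_holder from where it was at the start of the episode above 0.025 m).
It fails at once if the small holder is moved by more than 20 mm or its ring is turned (distance of small_holder from where it was at the start of the episode above 0.02 m or value of joint small_ring above 0.2 rad).
It fails at once if a bystander is lifted, carried or pushed by more than 20 mm (distance of any of petri_dish, tweezers, white_bottle, tape_roll, tube_cap from where it was at the start of the episode above 0.02 m).
It also fails if it takes over 72 s, if anything falls off the work surface, if the arm or the gripper's body presses on something with over 40 N, if the wrist force passes 120 N, or if a joint passes its speed limit or range.

ROBOT

A 7-joint arm with a two-finger parallel gripper is mounted at the origin on a cart in front of the work surface, level with it; the furniture and walls round the work are solid. World frame = base frame: x ahead of the robot, y to its left, z up, the work surface at z = 0. Lengths are in m, angles in rad, forces in N, time in s.
With the tool pointing down it reaches from about 0.4 to 0.85 m from the base axis. Payload 10.4 kg.
Tool frame: the origin (TCP) lies on the centre line of the jaws, within the pads' length; the fingertips stand 14 mm ahead of it and the grasp point (between the pads) lies 5 mm behind it (manip.tip_reach is the distance from the TCP to the fingertips, in m); z points along the fingers, y is the line along which they close (so a half turn about z gives the same grasp; the last joint's range is limited). The gripper opens to 85 mm and grips with 20 to 120 N. Pads are 22 mm wide; open, the fingers measure 114 mm over their backs; the gripper's body (76 mm by 85 mm) begins 54 mm behind the grasp point. The pads swing forward as they close: fully open they stand 13 mm farther back than shut.
Start: joints at [-1.18, 0.332, -0.065, 1.46, 0.022, 1.35, -0.088], TCP at [0.251, 0.572, 0.221] pointing down, gripper open.
Joint ranges: [-2.6, 2.6], [-0.5, 2.12], [-1.47, 1.34], [0.16, 2.42], [-1.27, 4.41], [0.06, 2.06], [-2.6, 2.6]. Speed limits (rad/s): [2.22, 2.22, 2.79, 2.79, 3.14, 3.14, 3.14].

INTERFACE

Orientations are given as a unit quaternion [x, y, z, w].
In Python, from workcell import manip gives the robot as it stands.
- The arm moves only by the shell command python3 -m pendant 'ROWS' [FORCE]. ROWS is JSON, a list of rows, each a list of 7 numbers: the shift along the tool's x, y, z in units of 50 mm (1.0 is 50 mm), then the turn, a rotation vector about the tool's x, y, z in units of 8 degrees (1.0 is 8 degrees), then the opening, from -1 (shut) to 1 (fully open), so that 0 is half open. In form: [[dx, dy, dz, ax, ay, az, jaw], ...]. A call has exactly 10 rows; each row is the pose to reach, as a shift and turn from the pose commanded when the call began, along the tool's axes at that moment; what a row does not reach only later rows make up. A row lasts 1/8 s, in which the tool goes at most 62.5 mm and 10.7 degrees, less where a joint would pass 70% of its speed; a pose out of reach is approached as far as the arm can. A call with a gripper value outside its range is refused whole. The fingers move at their own pace and stop on an object; FORCE is the grip in N (left out, the last holds). Time passes only in rows, so rows that repeat a pose let the fingers close, or fill a call up. It gives the time, the measured TCP pose, the force, the opening and the grip force at its end, in the units of the state.
- manip.get_obs(): the state, without advancing time (a new reading comes with each control period).
- manip.camera(name): name is "scene" or "top" or "wrist"; returns (picture, depth): 400x640x3 uint8, red, green, blue; 400x640 float32, m along the optical axis (not along the pixel's ray), 0 where there is no reading.
- manip.get_calibration(name): a dict with "fx", "fy", "cx", "cy" (pixels), "D" ([k1, k2, p1, p2, k3] as OpenCV has them; the pictures are not rectified), "xyz" and "orientation" of the camera in the world. Camera axes: x right, y up, looking along -z (the intrinsics and any distortion apply to the point x, -y, -z); pixel columns grow to the right and rows downward; lengths in m; the calibration is good to about 2 mm. A picture is of the moment at which its call begins: read the wrist's pose just before it. get_calibration takes no time and is no camera call; for the wrist camera it gives the pose at the moment of the call.
- manip.hand_in(): hands the job in; it is judged then, once.
Trained networks look in the newest picture that a camera, given by its name, has taken for a name from the list of things; names that differ only in an ending like _2 or _b are one class to them, and where a whole thing is asked for, a point or a joint stands for the part that bears it (a point fixed in the world has none). Each returns a list of dicts, best first, with "p" (0 to 1); they miss things now and then, are a little off and sometimes report something else, mostly with a low value. They report only what shows in the picture. A call takes as long as a camera call.
- manip.find_in(thing, camera): "box" ([left, top, right, bottom] in pixels, round what is visible of it).
- manip.trace(thing, camera): "pixels" (400x640 bool, what is visible of it) and "box" ([left, top, right, bottom] in pixels, round what is visible of it).
- manip.tip_of(thing, camera): "pixel" ([column, row] in pixels: a listed point, or the origin of a listed thing).
The state is a dict: "clock": time; "joint_pos": joint angles; "joint_velocities": joint speeds; "tau": joint torques, N m; "position": TCP position; "ee_rot": TCP orientation; "ft_force": force on the tool from outside, world axes, zero at the start; "torque": the same for the moment, N m; "grip_width": opening from 0.0 (shut) to 1.0 (fully open); "grasp_force": force on a finger pad.
Only numpy, scipy, OpenCV 4.12 (cv2) and the standard library are available. Lean on these libraries where they do the work, as an engineer would, in place of code of your own. Each camera call takes 0.05 s, during which the arm holds its last target. There are 200 camera calls.

## Working session

There is one attempt and no reset: what is moved stays moved. The work goes in short steps, Python scripts to look and compute and a shell command to move; the robot and the scene stay as the last step left them, time stands still between calls to the robot, and variables do not carry over. Pictures are saved under pics/ and viewed, at most 10 in all, crops included, and the job is handed in when it is done.

```bash
mkdir -p pics
cat > h.py <<'E'
import numpy as np, cv2
from scipy.spatial.transform import Rotation as R
from workcell import manip
def ray(cam,px):
    c=manip.get_calibration(cam)
    K=np.array([[c['fx'],0,c['cx']],[0,c['fy'],c['cy']],[0,0,1]])
    u=cv2.undistortPoints(np.array([[px]],float),K,np.array(c['D']))[0,0]
    d=R.from_quat(c['orientation']).apply([u[0],-u[1],-1]); return np.array(c['xyz']),d
def atz(cam,px,z):
    o,d=ray(cam,px); return o+d*(z-o[2])/d[2]
E
python3 - <<'E'
from h import *
for c in ('top','scene'):
    im,d=manip.camera(c); cv2.imwrite(f'pics/{c}0.png',im[:,:,::-1])
    k=manip.get_calibration(c); print(c,k['xyz'],k['orientation'])
    for n,z in [('large_holder',0),('large_ring_mid',.091),('large_bar',.108),('large_tab',.077),('small_holder',0),('petri_dish',0),('tweezers',0),('white_bottle',0),('tape_roll',0),('tube_cap',0)]:
        for t in manip.tip_of(n,c)[:1]: print(n,round(t['p'],2),np.round(t['pixel'],1),atz(c,t['pixel'],z).round(4))
o=manip.get_obs();print(o['clock'],o['position'],o['ee_rot'],o['grip_width'])
E
```

```text
top [ 0.37150626 -0.06122468  1.05818425] [ 0.06941671 -0.07257019 -0.7015987   0.70546024]
large_holder 0.82 [384.7 229.5] [ 0.5168 -0.2146  0.    ]
large_ring_mid 0.59 [387.5 217.9] [ 0.5283 -0.2077  0.091 ]
large_bar 0.62 [386.9 239.1] [ 0.4828 -0.2029  0.108 ]
large_tab 0.76 [386.9 254.4] [ 0.4551 -0.2067  0.077 ]
small_holder 0.9 [225.9 210. ] [0.5589 0.1406 0.    ]
petri_dish 0.94 [226.1 277.5] [0.4098 0.1334 0.    ]
tweezers 0.43 [304.8 206.8] [ 0.5671 -0.0361  0.    ]
white_bottle 0.92 [378.  278.6] [ 0.409  -0.1974  0.    ]
tape_roll 0.87 [316.4 153.1] [ 0.693  -0.0615  0.    ]
tube_cap 0.57 [300.3 269.9] [ 0.4267 -0.0277  0.    ]
scene [ 0.09341465 -0.43418647  0.74126539] [ 0.32905375 -0.16287534 -0.40269074  0.83847207]
large_holder 0.86 [347.6 268.6] [ 0.5221 -0.2021  0.    ]
large_ring_mid 0.64 [349.7 243.7] [ 0.5252 -0.1973  0.091 ]
large_bar 0.93 [339.5 256. ] [ 0.4744 -0.2051  0.108 ]
large_tab 0.82 [331.5 269.5] [ 0.4543 -0.2008  0.077 ]
small_holder 0.85 [255.  193.3] [0.563  0.1462 0.    ]
petri_dish 0.55 [216.8 229.3] [0.4078 0.1303 0.    ]
tweezers 0.7 [304.9 220.8] [ 0.5731 -0.0287  0.    ]
white_bottle 0.87 [311.2 304. ] [ 0.3968 -0.192   0.    ]
tape_roll 0.77 [341.8 195.8] [ 0.7098 -0.051   0.    ]
tube_cap 0.58 [261.7 252.1] [ 0.4288 -0.0102  0.    ]
1.1 [0.2512917  0.5722795  0.22123909] [2.05418550e-01 9.78674215e-01 3.08788063e-05 2.32175724e-06] 1.0014604252632637
```

View pics/top0.png

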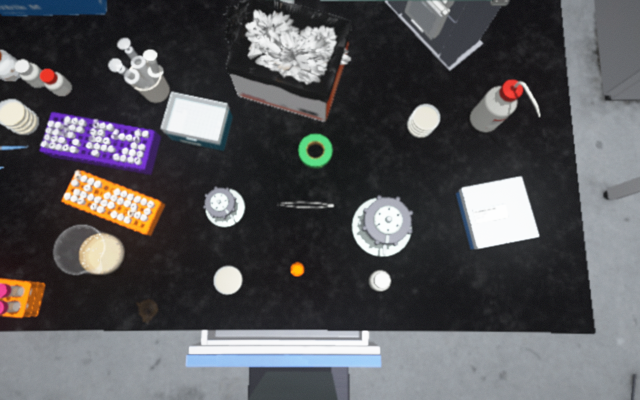

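View pics/scene0.png

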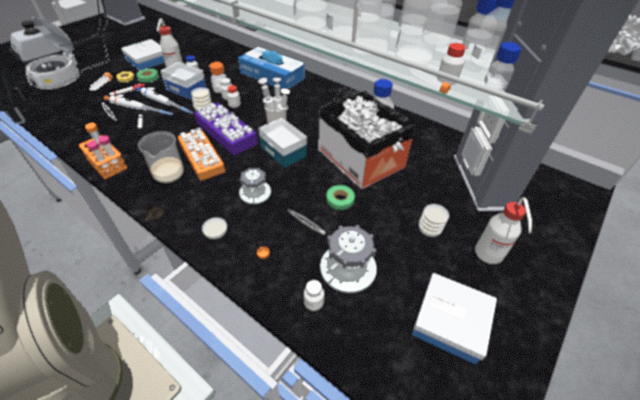

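The top view shows the large holder at (387,220), tab and bar towards the robot, the bottle at (379,280) and the tweezers at (305,205). The scene view agrees. I'll move closer with the tool axes aligned to the world.

```bash
python3 -m pendant '[[-1,-1,-1.6,0,0,-0.5,-1],[-2,-2,-1.6,0,0,-1,-1],[-3,-3,-1.6,0,0,-1.5,-1],[-4,-4,-1.6,0,0,-2,-1],[-5,-5,-1.6,0,0,-2.5,-1],[-6,-6,-1.6,0,0,-2.96,-1],[-7,-7,-1.6,0,0,-2.96,-1],[-8,-8,-1.6,0,0,-2.96,-1],[-9,-9,-1.6,0,0,-2.96,-1],[-10,-10.3,-1.6,0,0,-2.96,-1]]' 20
python3 -m pendant '[[0,0,0,0,0,0,-1],[0,0,0,0,0,0,-1],[0,0,0,0,0,0,-1],[0,0,0,0,0,0,-1],[0,0,0,0,0,0,-1],[0,0,0,0,0,0,-1],[0,0,0,0,0,0,-1],[0,0,0,0,0,0,-1],[0,0,0,0,0,0,-1],[0,0,0,0,0,0,-1]]'
cat > look.py <<'E'
import sys
from h import *
o=manip.get_obs(); k=manip.get_calibration('wrist')
print('clk',round(o['clock'],2),'tcp',o['position'].round(4) if hasattr(o['position'],'round') else o['position'],'q',np.round(o['ee_rot'],3),'F',np.round(o['ft_force'],1),'j',np.round(o['joint_pos'],2))
print('wrist cam',np.round(k['xyz'],3),'look',R.from_quat(k['orientation']).apply([0,0,-1]).round(2))
im,d=manip.camera('wrist'); cv2.imwrite(f'pics/{sys.argv[1]}.png',im[:,:,::-1])
for n,z in [('large_holder',0),('large_ring_mid',.091),('large_bar',.108),('large_tab',.077)]:
    for t in manip.tip_of(n,'wrist')[:1]: print(n,round(t['p'],2),np.round(t['pixel'],1),atz('wrist',t['pixel'],z).round(4))
E
python3 look.py w1
```

```text
clock: 2.35
position: [0.4662, 0.0098, 0.3014]
ee_rot: [0.0, 1.0, 0.0, 0.0]
ft_force: [1.3, 0.5, 0.0]
grip_width: -0.001
grasp_force: 0.0
clock: 3.6
position: [0.4658, 0.0118, 0.3011]
ee_rot: [0.0, 1.0, 0.0, 0.0]
ft_force: [-0.4, 0.2, -0.1]
grip_width: -0.002
grasp_force: 0.0
clk 3.6 tcp [0.4658 0.0118 0.3011] q [0. 1. 0. 0.] F [-0.4  0.2 -0.1] j [-0.6  -0.09  0.45  1.75  0.04  1.47  1.42]
wrist cam [0.39  0.011 0.453] look [ 0.3  -0.   -0.96]
large_holder 0.79 [161.8 194.8] [ 0.5201 -0.2036  0.    ]
large_bar 0.59 [114.6 190.7] [ 0.4845 -0.2022  0.108 ]
large_tab 0.55 [127.2 157.5] [ 0.4548 -0.2004  0.077 ]
```

View pics/w1.png

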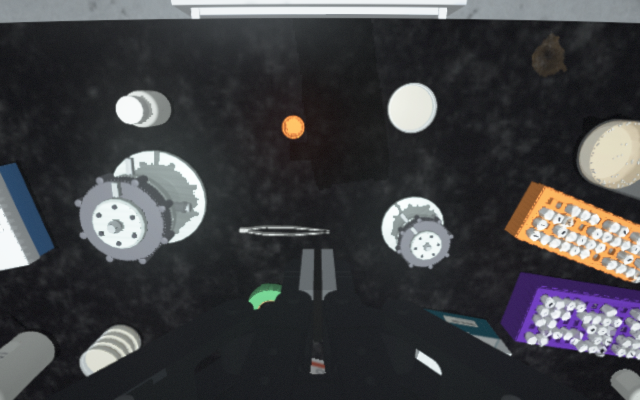

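The wrist view shows the ring at (125,221), with the foot at (165,197), and the bar and tab pointing to the robot. Next I make a half turn of the wrist, to free up joint 7, while moving above the holder.

```bash
python3 -m pendant '[[0,-0.5,0,0,0,1.25,-1],[0,-1,0,0,0,2.5,-1],[0,-1.5,0,0,0,3.75,-1],[-0.1,-2,0,0,0,5,-1],[-0.1,-2.5,0,0,0,6.25,-1],[-0.2,-3,0,0,0,7.5,-1],[-0.2,-3.5,0,0,0,8.75,-1],[-0.28,-4,0,0,0,10,-1],[-0.28,-4.24,0,0,0,11.25,-1],[-0.28,-4.24,0,0,0,12.5,-1]]'
python3 -m pendant '[[0,0,0,0,0,1.25,-1],[0,0,0,0,0,2.5,-1],[0,0,0,0,0,3.75,-1],[0,0,0,0,0,5,-1],[0,0,0,0,0,6.25,-1],[0,0,0,0,0,7.5,-1],[0,0,0,0,0,8.75,-1],[0,0,0,0,0,10,-1],[0,0,0,0,0,10,-1],[0,0,0,0,0,10,-1]]'
python3 look.py w2
python3 - <<'E'
from h import *
m=manip.trace('large_ring','wrist')[0]; print(m['p'],m['box'])
im,d=manip.camera('wrist'); k=manip.get_calibration('wrist')
# points by height from depth
vs,us=np.where(d>0); K=np.array([[k['fx'],0,k['cx']],[0,k['fy'],k['cy']],[0,0,1]])
u=cv2.undistortPoints(np.stack([us,vs],1).astype(float)[:,None],K,np.array(k['D']))[:,0]
Z=d[vs,us]; P=np.array(k['xyz'])+R.from_quat(k['orientation']).apply(np.stack([u[:,0]*Z,-u[:,1]*Z,-Z],1))
t=manip.get_obs()['position']; print(t)
L=np.hypot(P[:,0]-.525,P[:,1]+.2)<.1
for a,b in [(.005,.022),(.098,.105),(.107,.114),(.118,.125)]:
    s=L&(P[:,2]>a)&(P[:,2]<b); q=P[s]
    if len(q)>20:
        c,r=cv2.minEnclosingCircle(q[:,:2].astype(np.float32)); print(a,len(q),np.median(q,0).round(4),np.round(c,4),round(r,4))
s=(np.hypot(P[:,0]-t[0],P[:,1]-t[1])<.06)&(P[:,2]>t[2]-.02); q=P[s]-t; print('tip near',len(q))
for z0 in (-.015,0,.02,.04):
    w=q[(q[:,2]>z0)&(q[:,2]<z0+.015)]
    if len(w): print(z0,w.min(0).round(4),w.max(0).round(4))
E
```

```text
clock: 5.1
position: [0.4794, -0.2014, 0.301]
ee_rot: [0.769, 0.64, -0.0, 0.0]
ft_force: [-0.6, 0.2, 0.6]
grip_width: 0.001
grasp_force: 0.0
clock: 6.35
position: [0.4797, -0.2001, 0.3011]
ee_rot: [1.0, 0.002, 0.0, -0.0]
ft_force: [-0.8, -0.1, -1.2]
grip_width: -0.0
grasp_force: 0.0
clk 6.35 tcp [ 0.4797 -0.2001  0.3011] q [ 1.     0.002  0.    -0.   ] F [-0.8 -0.1 -1.2] j [-0.39  0.05  0.74  1.64 -0.04  1.46 -1.22]
wrist cam [ 0.555 -0.201  0.453] look [-0.3  -0.   -0.95]
large_holder 0.87 [324.1 121.9] [ 0.5223 -0.2097  0.    ]
large_bar 0.58 [319.3 168.9] [ 0.4831 -0.203   0.108 ]
large_tab 0.6 [314.5 185.7] [ 0.4574 -0.1978  0.077 ]
0.78 [272.9, 75.0, 373.8, 178.9]
[ 0.47966215 -0.20016289  0.30107714]
0.005 1375 [ 0.565  -0.1994  0.0134] [ 0.506 -0.202] 0.0813
0.098 4578 [ 0.5286 -0.2068  0.1015] [ 0.5224 -0.2054] 0.0538
0.107 2481 [ 0.5226 -0.2047  0.1104] [ 0.5135 -0.205 ] 0.0369
0.118 132 [ 0.523  -0.2054  0.1208] [ 0.5224 -0.205 ] 0.0064
tip near 38090
0 [ 0.01   -0.0072  0.0121] [0.0113 0.0056 0.015 ]
0.02 [ 0.0056 -0.0144  0.02  ] [0.0118 0.0129 0.035 ]
0.04 [-0.0116 -0.0295  0.04  ] [0.0142 0.0283 0.055 ]
```

View pics/w2.png

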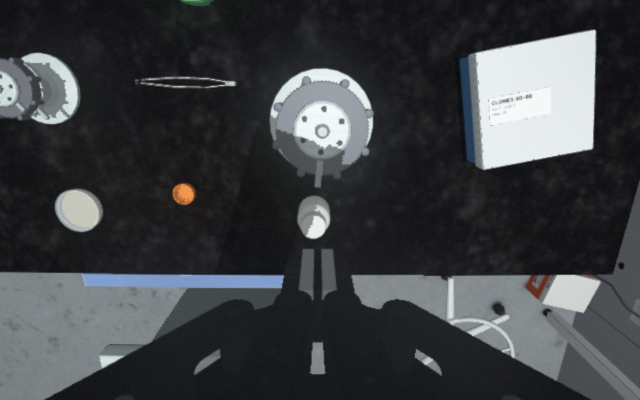

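The ring is centred at (0.5224, -0.2052), with a fitted radius of 53.8 mm against the 54 mm given. The picture shows the stub at (322,131), the bar at (319,170), about 176° in world terms, and a slim fingertip at (318,250). I'll enter the gap at -4° from radius 90 mm.

```bash
python3 -m pendant '[[1,0.1,0,0,0,0.2,-1],[2,0.2,0,0,0,0.5,-1],[2.65,0.23,0.5,0,0,0.5,-1],[2.65,0.23,1.3,0,0,0.5,-1],[2.65,0.23,2.1,0,0,0.5,-1],[2.65,0.23,2.8,0,0,0.5,-1],[2.65,0.23,3.5,0,0,0.5,-1],[2.65,0.23,4,0,0,0.5,-1],[2.65,0.23,4,0,0,0.5,-1],[2.65,0.23,4,0,0,0.5,-1]]'
python3 -m pendant '[[-0.15,0,0,0,0,0,-1],[-0.3,0,0,0,0,0,-1],[-0.4,0,0,0,0,0,-1],[-0.5,0,0,0,0,0,-1],[-0.55,0,0,0,0,0,-1],[-0.6,0,0,0,0,0,-1],[-0.6,0,0,0,0,0,-1],[-0.6,0,0,0,0,0,-1],[-0.6,0,0,0,0,0,-1],[-0.6,0,0,0,0,0,-1]]'
```

```text
clock: 7.95
position: [0.6127, -0.212, 0.1022]
ee_rot: [0.999, -0.035, 0.001, 0.0]
ft_force: [0.1, 0.1, 0.6]
grip_width: 0.001
grasp_force: 0.0
clock: 9.2
position: [0.5823, -0.2096, 0.101]
ee_rot: [0.999, -0.035, -0.0, -0.0]
ft_force: [-0.8, -0.4, -0.4]
grip_width: 0.001
grasp_force: 0.0
```

```bash
python3 -m pendant '[[-0.01,-0.125,0,0,0,-0.75,-1],[-0.025,-0.25,0,0,0,-1.5,-1],[-0.06,-0.37,0,0,0,-2.25,-1],[-0.105,-0.49,0,0,0,-3,-1],[-0.16,-0.6,0,0,0,-3.75,-1],[-0.23,-0.705,0,0,0,-4.5,-1],[-0.31,-0.8,0,0,0,-5.25,-1],[-0.4,-0.89,0,0,0,-6,-1],[-0.495,-0.97,0,0,0,-6.75,-1],[-0.6,-1.04,0,0,0,-7.5,-1]]'
cat > st.py <<'E'
from h import *
# centre (0.5224,-0.2052): tool radius/angle, plus holder check from the top camera
o=manip.get_obs(); p=np.array(o['position'])-[.5224,-.2052,0]
print('r',np.hypot(*p[:2]).round(4),'phi',np.degrees(np.arctan2(p[1],p[0])).round(1),'F',np.round(o['ft_force'],1),'j7',round(o['joint_pos'][6],2))
manip.camera('top')
for n,z in [('large_holder',0),('large_bar',.111)]:
    for t in manip.tip_of(n,'top')[:1]:
        w=atz('top',t['pixel'],z); print(n,round(t['p'],2),w.round(4),'ang',np.degrees(np.arctan2(w[1]+.2052,w[0]-.5224)).round(0))
E
python3 st.py
```

```text
clock: 10.45
position: [0.5558, -0.1555, 0.1011]
ee_rot: [0.882, 0.471, 0.0, 0.0]
ft_force: [1.3, -0.3, -0.1]
grip_width: -0.0
grasp_force: 0.0
r 0.0599 phi 56.1 F [ 1.3 -0.3 -0.1] j7 -0.25
```

```bash
python3 -m pendant '[[-0.01,-0.125,0,0,0,-0.75,-1],[-0.025,-0.25,0,0,0,-1.5,-1],[-0.06,-0.37,0,0,0,-2.25,-1],[-0.105,-0.49,0,0,0,-3,-1],[-0.16,-0.6,0,0,0,-3.75,-1],[-0.23,-0.705,0,0,0,-4.5,-1],[-0.31,-0.8,0,0,0,-5.25,-1],[-0.4,-0.89,0,0,0,-6,-1],[-0.495,-0.97,0,0,0,-6.75,-1],[-0.6,-1.04,0,0,0,-7.5,-1]]'
python3 -m pendant '[[-0.01,-0.145,0,0,0,-0.875,-1],[-0.035,-0.29,0,0,0,-1.75,-1],[-0.08,-0.43,0,0,0,-2.625,-1],[-0.14,-0.56,0,0,0,-3.5,-1],[-0.215,-0.69,0,0,0,-4.375,-1],[-0.31,-0.8,0,0,0,-5.25,-1],[-0.41,-0.905,0,0,0,-6.125,-1],[-0.53,-0.995,0,0,0,-7,-1],[-0.655,-1.07,0,0,0,-7.875,-1],[-0.79,-1.13,0,0,0,-8.75,-1]]'
python3 st.py; python3 look.py w3
```

```text
clock: 11.85
position: [0.4961, -0.1517, 0.1011]
ee_rot: [0.53, 0.848, 0.0, 0.0]
ft_force: [0.7, 0.5, -0.1]
grip_width: -0.001
grasp_force: 0.0
clock: 13.1
position: [0.4627, -0.2122, 0.1011]
ee_rot: [-0.052, 0.999, 0.0, 0.0]
ft_force: [-0.4, -0.1, -0.5]
grip_width: -0.002
grasp_force: 0.0
r 0.0602 phi -173.3 F [-0.4 -0.1 -0.5] j7 2.07
large_bar 0.74 [ 0.482  -0.2056  0.111 ] ang -179.0
clk 13.25 tcp [ 0.4626 -0.2121  0.101 ] q [-0.05   0.999  0.    -0.   ] F [-0.3  0.2 -0.2] j [ 0.07  0.18  0.3   1.92 -0.06  1.04  2.06]
wrist cam [ 0.387 -0.22   0.253] look [ 0.29  0.03 -0.96]
large_bar 0.23 [348.4 122. ] [ 0.3964 -0.2059  0.108 ]
large_tab 0.69 [339.3 228.6] [ 0.4557 -0.2006  0.077 ]
```

View pics/w3.png

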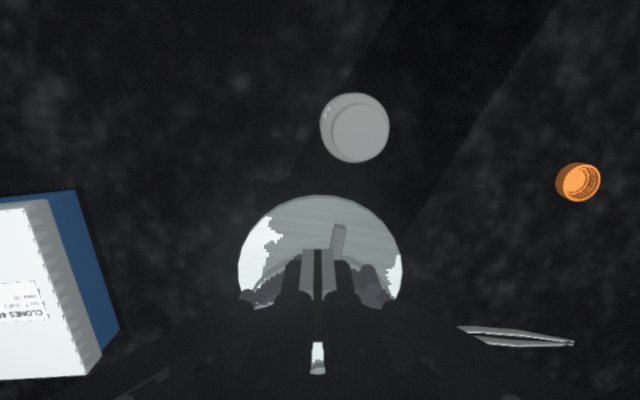

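The gripper hides the ring here. The tab is still at (340,228), so the holder hasn't moved. I'll retreat, unwind over the top and check from the top camera.

```bash
python3 -m pendant '[[0.6,0,0,0,0,0,-1],[0.6,0,-0.6,0,0,1.3,-1],[0.6,0,-1.2,0,0,2.6,-1],[0.1,-0.05,-1.2,0,0,3.9,-1],[-0.7,-0.1,-1.2,0,0,5.2,-1],[-1.5,-0.2,-1.2,0,0,6.5,-1],[-2.2,-0.25,-1.2,0,0,7.8,-1],[-2.8,-0.31,-1.2,0,0,9.1,-1],[-2.97,-0.31,-1.2,0,0,10.4,-1],[-2.97,-0.31,-1.2,0,0,11.75,-1]]'
python3 -m pendant '[[0,0,0,0,0,1.32,-1],[0,0,0,0,0,2.64,-1],[0,0,0,0,0,3.96,-1],[0,0,0.2,0,0,5.28,-1],[0,0,0.4,0,0,6.6,-1],[0,0,0.6,0,0,7.92,-1],[0,0,0.8,0,0,9.24,-1],[0,0,1,0,0,10.6,-1],[0,0,1.2,0,0,12,-1],[0,0,1.2,0,0,12,-1]]'
python3 st.py
python3 - <<'E'
from h import *
im,_=manip.camera('top'); c=cv2.resize(im[170:290,330:450],(600,600),interpolation=cv2.INTER_CUBIC); cv2.imwrite('pics/t1.png',c[:,:,::-1])
E
```

```text
clock: 14.75
position: [0.6125, -0.2109, 0.1605]
ee_rot: [0.697, 0.717, -0.0, -0.0]
ft_force: [-0.6, 0.4, -0.6]
grip_width: 0.001
grasp_force: 0.0
clock: 16.0
position: [0.6115, -0.2109, 0.1002]
ee_rot: [0.999, -0.034, -0.001, -0.0]
ft_force: [-0.4, 0.4, 0.0]
grip_width: 0.001
grasp_force: 0.0
r 0.0893 phi -3.7 F [-0.4  0.4  0. ] j7 -1.09
```

View pics/t1.png

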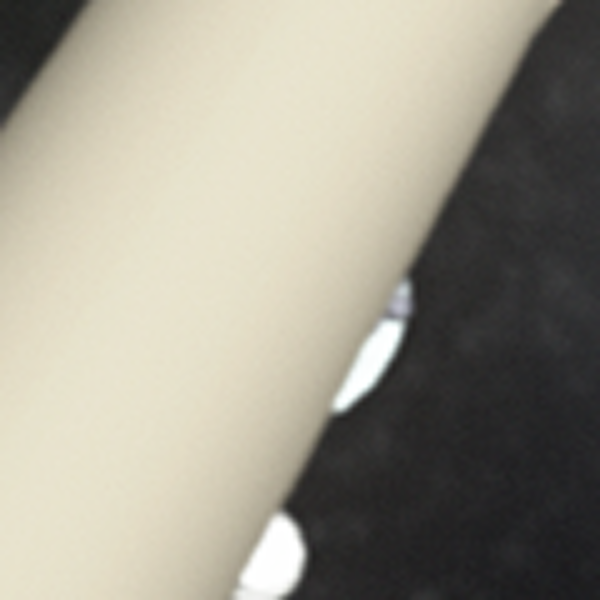

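The arm hides the holder from the top camera, so I'll try the scene camera.

Run:
```python
from h import *
im,_=manip.camera('scene'); c=cv2.resize(im[195:325,285:415],(600,600),interpolation=cv2.INTER_CUBIC); cv2.imwrite('pics/s1.png',c[:,:,::-1])
for n,z in [('large_ring_mid',.092),('large_bar',.109),('large_tab',.077)]:
    for t in manip.tip_of(n,'scene')[:1]: print(n,round(t['p'],2),np.round(t['pixel'],1),atz('scene',t['pixel'],z).round(4))
```

```text
large_ring_mid 0.97 [349.7 247.1] [ 0.517  -0.2029  0.092 ]
large_bar 0.6 [340.2 254.5] [ 0.4777 -0.2043  0.109 ]
large_tab 0.98 [328.9 269.3] [ 0.4513 -0.1962  0.077 ]
```

View pics/s1.png

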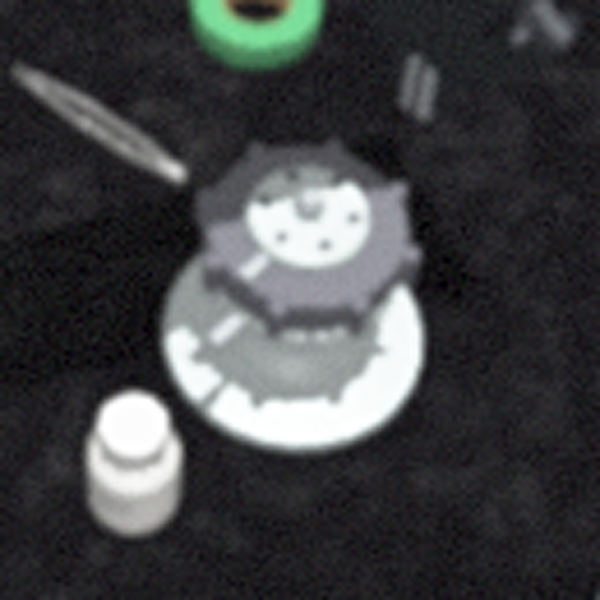

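The bar in the scene crop, at (255,265), is still over the tab, so the tip missed the ribs. The fingers are at (420,85). I'll check where the fingertips really are.

Run:
```python
from h import *
print('reach',manip.tip_reach, manip.get_obs()['grip_width'])
def cloud(cam):
    im,d=manip.camera(cam); k=manip.get_calibration(cam)
    vs,us=np.where(d>0); K=np.array([[k['fx'],0,k['cx']],[0,k['fy'],k['cy']],[0,0,1]])
    u=cv2.undistortPoints(np.stack([us,vs],1).astype(float)[:,None],K,np.array(k['D']))[:,0]
    Z=d[vs,us]; return us,vs,d,np.array(k['xyz'])+R.from_quat(k['orientation']).apply(np.stack([u[:,0]*Z,-u[:,1]*Z,-Z],1))
t=np.array(manip.get_obs()['position'])
for cam in ('wrist','scene'):
    us,vs,d,P=cloud(cam); q=P-t
    s=(np.hypot(q[:,0],q[:,1])<.03)&(q[:,2]>-.05)
    print(cam,s.sum())
    for z0 in np.arange(-.03,.05,.008):
        w=s&(q[:,2]>z0)&(q[:,2]<z0+.008)
        if w.sum()>3: print(z0.round(3),w.sum(),q[w].min(0).round(4),q[w].max(0).round(4))
    if cam=='wrist': 
        print('zeros in finger area',(d[240:300,295:340]==0).mean()); print(d[235:300:6,310].round(3))
```

```text
reach 0.014 0.0034083512787309094
wrist 21395
0.01 180 [ 0.0056 -0.0128  0.0128] [0.0116 0.0103 0.018 ]
0.018 552 [ 0.0052 -0.0148  0.018 ] [0.0118 0.0123 0.026 ]
0.026 636 [ 0.0049 -0.0148  0.026 ] [0.0118 0.0124 0.034 ]
0.034 714 [ 0.0054 -0.0148  0.034 ] [0.0122 0.0124 0.042 ]
0.042 966 [-0.0121 -0.0169  0.042 ] [0.0128 0.0149 0.05  ]
zeros in finger area 0.0025925925925925925
[0.261 0.261 0.263 0.148 0.142 0.137 0.131 0.128 0.124 0.12  0.115]
scene 815
0.01 11 [-0.013  -0.0076  0.0124] [-0.0059  0.009   0.018 ]
0.018 29 [-0.0135 -0.0119  0.0188] [0.0055 0.0161 0.026 ]
0.026 30 [-0.0129 -0.0121  0.0261] [0.0036 0.0136 0.0339]
0.034 32 [-0.0123 -0.0123  0.0341] [0.0021 0.0151 0.042 ]
0.042 26 [-0.0132 -0.0122  0.0421] [-0.0048  0.0149  0.0494]
```

Both cameras show that the finger metal ends 12.5 mm behind the TCP, not 14 mm ahead of it, so the tip passed above the ring. I need to go 26 mm deeper, with a TCP height of about 0.0785 m. I'll enter at the 86° gap, with the 23 mm side tangential.

```bash
python3 -m pendant '[[0,-0.6,0,0,0,0,-1],[0,-1.2,0,0,0,0,-1],[0,-1.83,0,0,0,0,-1],[-0.6,-1.83,0,0,0,0,-1],[-1.2,-1.83,0,0,0,0,-1],[-1.79,-1.83,0.2,0,0,0,-1],[-1.79,-1.83,0.43,0,0,0,-1],[-1.79,-1.83,0.43,0,0,0,-1],[-1.79,-1.83,0.43,0,0,0,-1],[-1.79,-1.83,0.43,0,0,0,-1]]'
python3 - <<'E'
from h import *
p=np.array(manip.get_obs()['position'])-[.5224,-.2052,0]
print('r',np.hypot(*p[:2]),'phi',np.degrees(np.arctan2(p[1],p[0])),p[2])
E
python3 -m pendant '[[0,0.15,0,0,0,0,-1],[0,0.3,0,0,0,0,-1],[0,0.4,0,0,0,0,-1],[0,0.45,0,0,0,0,-1],[0,0.5,0,0,0,0,-1],[0,0.55,0,0,0,0,-1],[0,0.6,0,0,0,0,-1],[0,0.6,0,0,0,0,-1],[0,0.6,0,0,0,0,-1],[0,0.6,0,0,0,0,-1]]'
python3 - <<'E'
from h import *
p=np.array(manip.get_obs()['position'])-[.5224,-.2052,0]
print('r',np.hypot(*p[:2]),'phi',np.degrees(np.arctan2(p[1],p[0])),p[2])
E
```

```text
clock: 17.75
position: [0.5296, -0.1144, 0.0799]
ee_rot: [0.999, -0.035, 0.0, 0.0]
ft_force: [0.6, -0.3, -0.6]
grip_width: -0.002
grasp_force: 0.0
r 0.09112279767347138 phi 85.49094599300501 0.07985725741224207
clock: 19.0
position: [0.5269, -0.144, 0.0796]
ee_rot: [0.999, -0.035, -0.0, -0.0]
ft_force: [-0.1, -0.1, 0.3]
grip_width: -0.001
grasp_force: 0.0
r 0.06134311729661085 phi 85.83556837017052 0.07956551316960705
```

```bash
python3 -m pendant '[[-0.13,0.005,0,0,0,-0.75,-1],[-0.26,0.025,0,0,0,-1.5,-1],[-0.38,0.06,0,0,0,-2.25,-1],[-0.505,0.105,0,0,0,-3,-1],[-0.62,0.165,0,0,0,-3.75,-1],[-0.73,0.235,0,0,0,-4.5,-1],[-0.83,0.315,0,0,0,-5.25,-1],[-0.92,0.41,0,0,0,-6,-1],[-1,0.51,0,0,0,-6.75,-1],[-1.07,0.62,0,0,0,-7.5,-1]]'
cat > sc.py <<'E'
from h import *
o=manip.get_obs(); p=np.array(o['position'])-[.5224,-.2052,0]
print('r',np.hypot(*p[:2]).round(4),'phi',np.degrees(np.arctan2(p[1],p[0])).round(1),'F',np.round(o['ft_force'],1),'j7',round(o['joint_pos'][6],2))
manip.camera('scene')
for n,z in [('large_ring_mid',.094),('large_bar',.111),('large_tab',.077)]:
    for t in manip.tip_of(n,'scene')[:2]:
        w=atz('scene',t['pixel'],z); print(n,round(t['p'],2),np.round(t['pixel']),w.round(4),'ang',np.degrees(np.arctan2(w[1]+.202,w[0]-.517)).round(0))
E
python3 sc.py
```

```text
clock: 20.25
position: [0.4716, -0.1712, 0.0798]
ee_rot: [0.882, 0.471, 0.0, 0.0]
ft_force: [2.1, 0.7, 1.7]
grip_width: -0.002
grasp_force: 0.7
r 0.0611 phi 146.2 F [2.1 0.7 1.7] j7 -0.19
large_ring_mid 0.85 [350. 243.] [ 0.5262 -0.1982  0.094 ] ang 23.0
large_bar 0.96 [356. 260.] [ 0.4861 -0.2372  0.111 ] ang -131.0
large_tab 0.68 [328. 268.] [ 0.4524 -0.1937  0.077 ] ang 173.0
large_tab 0.18 [255. 193.] [0.5163 0.0873 0.077 ] ang 90.0
```

The bar has turned by about 55° (from 176° to 229°), so the push works. I'll finish this half turn.

```bash
python3 -m pendant '[[-0.13,0.005,0,0,0,-0.75,-1],[-0.26,0.025,0,0,0,-1.5,-1],[-0.38,0.06,0,0,0,-2.25,-1],[-0.505,0.105,0,0,0,-3,-1],[-0.62,0.165,0,0,0,-3.75,-1],[-0.73,0.235,0,0,0,-4.5,-1],[-0.83,0.315,0,0,0,-5.25,-1],[-0.92,0.41,0,0,0,-6,-1],[-1,0.51,0,0,0,-6.75,-1],[-1.07,0.62,0,0,0,-7.5,-1]]'
python3 sc.py
python3 -m pendant '[[-0.14,0.01,0,0,0,-0.81,-1],[-0.28,0.03,0,0,0,-1.62,-1],[-0.415,0.07,0,0,0,-2.44,-1],[-0.545,0.125,0,0,0,-3.25,-1],[-0.665,0.195,0,0,0,-4.06,-1],[-0.78,0.275,0,0,0,-4.88,-1],[-0.885,0.37,0,0,0,-5.69,-1],[-0.975,0.475,0,0,0,-6.5,-1],[-1.055,0.59,0,0,0,-7.31,-1],[-1.125,0.715,0,0,0,-8.125,-1]]'
python3 sc.py
```

```text
clock: 21.7
position: [0.4674, -0.2325, 0.0795]
ee_rot: [0.529, 0.849, 0.0, -0.0]
ft_force: [0.3, 1.2, 1.2]
grip_width: -0.006
grasp_force: 0.7
r 0.0614 phi -153.6 F [0.3 1.2 1.2] j7 0.97
large_ring_mid 0.58 [348. 246.] [ 0.5171 -0.1986  0.094 ] ang 88.0
large_ring_mid 0.39 [369. 249.] [ 0.5365 -0.2392  0.094 ] ang -62.0
large_bar 0.79 [369. 249.] [ 0.5251 -0.2446  0.111 ] ang -79.0
large_tab 0.64 [332. 273.] [ 0.449  -0.2064  0.077 ] ang -176.0
large_tab 0.2 [368. 247.] [ 0.5534 -0.2293  0.077 ] ang -37.0
clock: 23.15
position: [0.5238, -0.2675, 0.0794]
ee_rot: [-0.009, 1.0, 0.0, -0.0]
ft_force: [-2.1, 0.9, 0.8]
grip_width: -0.001
grasp_force: 0.6
r 0.0623 phi -88.7 F [-2.1  0.9  0.8] j7 2.1
large_ring_mid 0.72 [351. 243.] [ 0.5266 -0.2     0.094 ] ang 12.0
large_ring_mid 0.19 [262. 252.] [ 0.386  -0.0636  0.094 ] ang 133.0
large_bar 0.92 [363. 234.] [ 0.5506 -0.2125  0.111 ] ang -17.0
large_tab 0.77 [329. 269.] [ 0.4517 -0.1964  0.077 ] ang 175.0
```

```bash
python3 -m pendant '[[0,-0.6,0,0,0,0,-1],[0,-0.6,-0.6,0,0,1.3,-1],[0,-0.6,-1.2,0,0,2.6,-1],[0,0,-1.2,0,0,3.9,-1],[-0.05,0.8,-1.2,0,0,5.2,-1],[-0.1,1.6,-1.2,0,0,6.5,-1],[-0.15,2.4,-1.2,0,0,7.8,-1],[-0.16,3.07,-1.2,0,0,9.1,-1],[-0.16,3.07,-1.2,0,0,10.4,-1],[-0.16,3.07,-1.2,0,0,11.7,-1]]'
python3 -m pendant '[[0,0,0,0,0,1.3,-1],[0,0,0,0,0,2.6,-1],[0,0,0,0,0,3.9,-1],[0,0,0.2,0,0,5.2,-1],[0,0,0.4,0,0,6.5,-1],[0,0,0.6,0,0,7.8,-1],[0,0,0.8,0,0,9.1,-1],[0,0,1,0,0,10.3,-1],[0,0,1.2,0,0,11.43,-1],[0,0,1.2,0,0,11.43,-1]]'
python3 sc.py
python3 - <<'E'
from h import *
im,_=manip.camera('scene'); c=cv2.resize(im[195:325,285:415],(600,600),interpolation=cv2.INTER_CUBIC); cv2.imwrite('pics/s2.png',c[:,:,::-1])
E
```

```text
clock: 24.6
position: [0.5289, -0.1135, 0.1396]
ee_rot: [0.726, 0.688, 0.0, -0.0]
ft_force: [0.6, 0.6, -1.0]
grip_width: -0.0
grasp_force: 0.0
clock: 25.85
position: [0.5285, -0.114, 0.079]
ee_rot: [0.999, -0.036, -0.001, 0.0]
ft_force: [0.1, 0.9, -0.3]
grip_width: -0.005
grasp_force: 0.0
r 0.0914 phi 86.2 F [ 0.1  0.9 -0.3] j7 -1.29
large_bar 0.76 [364. 234.] [ 0.5534 -0.2151  0.111 ] ang -20.0
large_tab 0.9 [329. 269.] [ 0.4525 -0.1958  0.077 ] ang 175.0
```

View pics/s2.png

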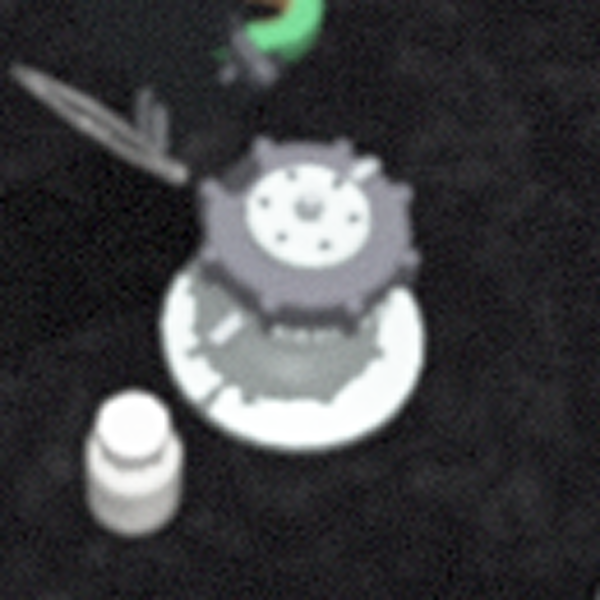

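After one half turn the bar, at (368,165), is exactly opposite the tab, and the foot and bottle haven't moved. I'll repeat the stroke.

```bash
python3 -m pendant '[[0,0.15,0,0,0,0,-1],[0,0.3,0,0,0,0,-1],[0,0.4,0,0,0,0,-1],[0,0.45,0,0,0,0,-1],[0,0.5,0,0,0,0,-1],[0,0.55,0,0,0,0,-1],[0,0.6,0,0,0,0,-1],[0,0.6,0,0,0,0,-1],[0,0.6,0,0,0,0,-1],[0,0.6,0,0,0,0,-1]]'
python3 -m pendant '[[-0.13,0.005,0,0,0,-0.75,-1],[-0.26,0.025,0,0,0,-1.5,-1],[-0.38,0.06,0,0,0,-2.25,-1],[-0.505,0.105,0,0,0,-3,-1],[-0.62,0.165,0,0,0,-3.75,-1],[-0.73,0.235,0,0,0,-4.5,-1],[-0.83,0.315,0,0,0,-5.25,-1],[-0.92,0.41,0,0,0,-6,-1],[-1,0.51,0,0,0,-6.75,-1],[-1.07,0.62,0,0,0,-7.5,-1]]'
python3 -m pendant '[[-0.13,0.005,0,0,0,-0.75,-1],[-0.26,0.025,0,0,0,-1.5,-1],[-0.38,0.06,0,0,0,-2.25,-1],[-0.505,0.105,0,0,0,-3,-1],[-0.62,0.165,0,0,0,-3.75,-1],[-0.73,0.235,0,0,0,-4.5,-1],[-0.83,0.315,0,0,0,-5.25,-1],[-0.92,0.41,0,0,0,-6,-1],[-1,0.51,0,0,0,-6.75,-1],[-1.07,0.62,0,0,0,-7.5,-1]]'
python3 -m pendant '[[-0.14,0.01,0,0,0,-0.81,-1],[-0.28,0.03,0,0,0,-1.62,-1],[-0.415,0.07,0,0,0,-2.44,-1],[-0.545,0.125,0,0,0,-3.25,-1],[-0.665,0.195,0,0,0,-4.06,-1],[-0.78,0.275,0,0,0,-4.88,-1],[-0.885,0.37,0,0,0,-5.69,-1],[-0.975,0.475,0,0,0,-6.5,-1],[-1.055,0.59,0,0,0,-7.31,-1],[-1.125,0.715,0,0,0,-8.125,-1]]'
python3 sc.py
```

```text
clock: 27.35
position: [0.5271, -0.1441, 0.0796]
ee_rot: [0.999, -0.035, 0.0, 0.0]
ft_force: [0.3, -0.2, -0.0]
grip_width: -0.005
grasp_force: 0.0
clock: 28.6
position: [0.4719, -0.1712, 0.0798]
ee_rot: [0.882, 0.471, 0.0, 0.0]
ft_force: [1.0, 1.4, 0.6]
grip_width: 0.0
grasp_force: 0.7
clock: 29.85
position: [0.4675, -0.2328, 0.0796]
ee_rot: [0.528, 0.849, 0.0, -0.0]
ft_force: [-0.2, 1.6, 0.6]
grip_width: -0.001
grasp_force: 0.7
clock: 31.1
position: [0.5239, -0.268, 0.0794]
ee_rot: [-0.01, 1.0, 0.0, -0.0]
ft_force: [-2.2, -0.4, 0.5]
grip_width: 0.001
grasp_force: 0.6
r 0.0628 phi -88.6 F [-2.2 -0.4  0.5] j7 2.09
large_ring_mid 0.56 [352. 243.] [ 0.5265 -0.2012  0.094 ] ang 5.0
large_bar 0.74 [341. 253.] [ 0.4794 -0.2043  0.111 ] ang -177.0
large_bar 0.38 [347. 270.] [ 0.454  -0.2376  0.111 ] ang -151.0
large_tab 0.76 [327. 271.] [ 0.4444 -0.1953  0.077 ] ang 175.0
large_tab 0.61 [347. 268.] [ 0.4782 -0.2245  0.077 ] ang -150.0
```

One turn is done, with the bar back near the tab. Third stroke.

```bash
python3 -m pendant '[[0,-0.6,0,0,0,0,-1],[0,-0.6,-0.6,0,0,1.3,-1],[0,-0.6,-1.2,0,0,2.6,-1],[0,0,-1.2,0,0,3.9,-1],[-0.05,0.8,-1.2,0,0,5.2,-1],[-0.1,1.6,-1.2,0,0,6.5,-1],[-0.15,2.4,-1.2,0,0,7.8,-1],[-0.16,3.07,-1.2,0,0,9.1,-1],[-0.16,3.07,-1.2,0,0,10.4,-1],[-0.16,3.07,-1.2,0,0,11.7,-1]]'
python3 -m pendant '[[0,0,0,0,0,1.3,-1],[0,0,0,0,0,2.6,-1],[0,0,0,0,0,3.9,-1],[0,0,0.2,0,0,5.2,-1],[0,0,0.4,0,0,6.5,-1],[0,0,0.6,0,0,7.8,-1],[0,0,0.8,0,0,9.1,-1],[0,0,1,0,0,10.3,-1],[0,0,1.2,0,0,11.43,-1],[0,0,1.2,0,0,11.43,-1]]'
python3 sc.py
python3 -m pendant '[[0,0.15,0,0,0,0,-1],[0,0.3,0,0,0,0,-1],[0,0.4,0,0,0,0,-1],[0,0.45,0,0,0,0,-1],[0,0.5,0,0,0,0,-1],[0,0.55,0,0,0,0,-1],[0,0.6,0,0,0,0,-1],[0,0.6,0,0,0,0,-1],[0,0.6,0,0,0,0,-1],[0,0.6,0,0,0,0,-1]]'
python3 sc.py
```

```text
clock: 32.55
position: [0.5293, -0.1137, 0.1397]
ee_rot: [0.726, 0.688, 0.0, -0.0]
ft_force: [-0.3, 0.2, -0.4]
grip_width: -0.005
grasp_force: 0.0
clock: 33.8
position: [0.5288, -0.1142, 0.0791]
ee_rot: [0.999, -0.036, -0.001, 0.0]
ft_force: [-0.3, -0.0, -0.2]
grip_width: 0.002
grasp_force: 0.0
r 0.0912 phi 86.0 F [-0.3 -0.  -0.2] j7 -1.3
large_ring_mid 0.92 [351. 247.] [ 0.5186 -0.2055  0.094 ] ang -66.0
large_ring_mid 0.46 [338. 197.] [ 0.6236 -0.0945  0.094 ] ang 45.0
large_bar 0.78 [337. 252.] [ 0.4779 -0.1963  0.111 ] ang 172.0
large_bar 0.25 [265. 252.] [ 0.3818 -0.0789  0.111 ] ang 138.0
large_tab 0.8 [330. 272.] [ 0.4479 -0.2011  0.077 ] ang 179.0
clock: 35.25
position: [0.5274, -0.1441, 0.0796]
ee_rot: [0.999, -0.035, 0.0, -0.0]
ft_force: [0.9, 0.0, -0.6]
grip_width: 0.004
grasp_force: 0.2
r 0.0613 phi 85.3 F [ 0.9  0.  -0.6] j7 -1.24
large_ring_mid 0.86 [354. 242.] [ 0.5323 -0.2036  0.094 ] ang -6.0
large_bar 0.71 [340. 254.] [ 0.4774 -0.2029  0.111 ] ang -179.0
large_tab 0.56 [328. 269.] [ 0.4501 -0.1947  0.077 ] ang 174.0
```

```bash
python3 -m pendant '[[-0.13,0.005,0,0,0,-0.75,-1],[-0.26,0.025,0,0,0,-1.5,-1],[-0.38,0.06,0,0,0,-2.25,-1],[-0.505,0.105,0,0,0,-3,-1],[-0.62,0.165,0,0,0,-3.75,-1],[-0.73,0.235,0,0,0,-4.5,-1],[-0.83,0.315,0,0,0,-5.25,-1],[-0.92,0.41,0,0,0,-6,-1],[-1,0.51,0,0,0,-6.75,-1],[-1.07,0.62,0,0,0,-7.5,-1]]'
python3 -m pendant '[[-0.13,0.005,0,0,0,-0.75,-1],[-0.26,0.025,0,0,0,-1.5,-1],[-0.38,0.06,0,0,0,-2.25,-1],[-0.505,0.105,0,0,0,-3,-1],[-0.62,0.165,0,0,0,-3.75,-1],[-0.73,0.235,0,0,0,-4.5,-1],[-0.83,0.315,0,0,0,-5.25,-1],[-0.92,0.41,0,0,0,-6,-1],[-1,0.51,0,0,0,-6.75,-1],[-1.07,0.62,0,0,0,-7.5,-1]]'
python3 -m pendant '[[-0.14,0.01,0,0,0,-0.81,-1],[-0.28,0.03,0,0,0,-1.62,-1],[-0.415,0.07,0,0,0,-2.44,-1],[-0.545,0.125,0,0,0,-3.25,-1],[-0.665,0.195,0,0,0,-4.06,-1],[-0.78,0.275,0,0,0,-4.88,-1],[-0.885,0.37,0,0,0,-5.69,-1],[-0.975,0.475,0,0,0,-6.5,-1],[-1.055,0.59,0,0,0,-7.31,-1],[-1.125,0.715,0,0,0,-8.125,-1]]'
python3 -m pendant '[[0,-0.6,0,0,0,0,-1],[0,-0.6,-0.6,0,0,1.3,-1],[0,-0.6,-1.2,0,0,2.6,-1],[0,0,-1.2,0,0,3.9,-1],[-0.05,0.8,-1.2,0,0,5.2,-1],[-0.1,1.6,-1.2,0,0,6.5,-1],[-0.15,2.4,-1.2,0,0,7.8,-1],[-0.16,3.07,-1.2,0,0,9.1,-1],[-0.16,3.07,-1.2,0,0,10.4,-1],[-0.16,3.07,-1.2,0,0,11.7,-1]]'
python3 -m pendant '[[0,0,0,0,0,1.3,-1],[0,0,0,0,0,2.6,-1],[0,0,0,0,0,3.9,-1],[0,0,0.2,0,0,5.2,-1],[0,0,0.4,0,0,6.5,-1],[0,0,0.6,0,0,7.8,-1],[0,0,0.8,0,0,9.1,-1],[0,0,1,0,0,10.3,-1],[0,0,1.2,0,0,11.43,-1],[0,0,1.2,0,0,11.43,-1]]'
python3 sc.py
```

```text
clock: 36.7
position: [0.472, -0.1712, 0.0798]
ee_rot: [0.882, 0.471, 0.0, -0.0]
ft_force: [1.7, 1.0, 1.8]
grip_width: -0.001
grasp_force: 1.1
clock: 37.95
position: [0.4677, -0.233, 0.0796]
ee_rot: [0.529, 0.849, 0.0, -0.0]
ft_force: [-0.1, 0.9, 0.9]
grip_width: -0.001
grasp_force: 0.7
clock: 39.2
position: [0.524, -0.2682, 0.0794]
ee_rot: [-0.01, 1.0, 0.0, -0.0]
ft_force: [-1.3, -0.9, 0.5]
grip_width: 0.001
grasp_force: 0.5
clock: 40.45
position: [0.5298, -0.114, 0.1396]
ee_rot: [0.725, 0.689, 0.0, 0.0]
ft_force: [-0.2, -0.0, 0.5]
grip_width: 0.0
grasp_force: 0.0
clock: 41.7
position: [0.5292, -0.1144, 0.079]
ee_rot: [0.999, -0.035, -0.001, 0.0]
ft_force: [0.3, 0.4, 0.4]
grip_width: -0.002
grasp_force: 0.0
r 0.0911 phi 85.7 F [0.3 0.4 0.4] j7 -1.31
large_ring_mid 0.57 [351. 244.] [ 0.5253 -0.2001  0.094 ] ang 13.0
large_bar 0.57 [362. 234.] [ 0.5502 -0.212   0.111 ] ang -17.0
large_bar 0.34 [256. 194.] [0.4919 0.0565 0.111 ] ang 96.0
large_tab 0.83 [330. 268.] [ 0.4557 -0.195   0.077 ] ang 173.0
```

1.5 turns are done. Final stroke.

```bash
python3 -m pendant '[[0,0.15,0,0,0,0,-1],[0,0.3,0,0,0,0,-1],[0,0.4,0,0,0,0,-1],[0,0.45,0,0,0,0,-1],[0,0.5,0,0,0,0,-1],[0,0.55,0,0,0,0,-1],[0,0.6,0,0,0,0,-1],[0,0.6,0,0,0,0,-1],[0,0.6,0,0,0,0,-1],[0,0.6,0,0,0,0,-1]]'
python3 -m pendant '[[-0.13,0.005,0,0,0,-0.75,-1],[-0.26,0.025,0,0,0,-1.5,-1],[-0.38,0.06,0,0,0,-2.25,-1],[-0.505,0.105,0,0,0,-3,-1],[-0.62,0.165,0,0,0,-3.75,-1],[-0.73,0.235,0,0,0,-4.5,-1],[-0.83,0.315,0,0,0,-5.25,-1],[-0.92,0.41,0,0,0,-6,-1],[-1,0.51,0,0,0,-6.75,-1],[-1.07,0.62,0,0,0,-7.5,-1]]'
python3 -m pendant '[[-0.13,0.005,0,0,0,-0.75,-1],[-0.26,0.025,0,0,0,-1.5,-1],[-0.38,0.06,0,0,0,-2.25,-1],[-0.505,0.105,0,0,0,-3,-1],[-0.62,0.165,0,0,0,-3.75,-1],[-0.73,0.235,0,0,0,-4.5,-1],[-0.83,0.315,0,0,0,-5.25,-1],[-0.92,0.41,0,0,0,-6,-1],[-1,0.51,0,0,0,-6.75,-1],[-1.07,0.62,0,0,0,-7.5,-1]]'
python3 -m pendant '[[-0.14,0.01,0,0,0,-0.81,-1],[-0.28,0.03,0,0,0,-1.62,-1],[-0.415,0.07,0,0,0,-2.44,-1],[-0.545,0.125,0,0,0,-3.25,-1],[-0.665,0.195,0,0,0,-4.06,-1],[-0.78,0.275,0,0,0,-4.88,-1],[-0.885,0.37,0,0,0,-5.69,-1],[-0.975,0.475,0,0,0,-6.5,-1],[-1.055,0.59,0,0,0,-7.31,-1],[-1.125,0.715,0,0,0,-8.125,-1]]'
python3 sc.py
python3 - <<'E'
from h import *
im,_=manip.camera('scene'); c=cv2.resize(im[195:325,285:415],(600,600),interpolation=cv2.INTER_CUBIC); cv2.imwrite('pics/s3.png',c[:,:,::-1])
E
```

```text
clock: 43.15
position: [0.5276, -0.1442, 0.0796]
ee_rot: [0.999, -0.036, 0.0, -0.0]
ft_force: [0.1, 1.2, -0.3]
grip_width: 0.0
grasp_force: 0.4
clock: 44.4
position: [0.472, -0.1712, 0.0798]
ee_rot: [0.882, 0.47, 0.0, -0.0]
ft_force: [-0.3, 1.8, 2.4]
grip_width: -0.0
grasp_force: 1.4
clock: 45.65
position: [0.4679, -0.233, 0.0796]
ee_rot: [0.529, 0.849, 0.0, -0.0]
ft_force: [0.7, 2.0, 1.1]
grip_width: 0.001
grasp_force: 0.7
clock: 46.9
position: [0.5242, -0.2683, 0.0794]
ee_rot: [-0.01, 1.0, 0.0, -0.0]
ft_force: [-2.2, -1.4, 1.0]
grip_width: 0.001
grasp_force: 0.5
r 0.0631 phi -88.4 F [-2.2 -1.4  1. ] j7 2.08
large_ring_mid 0.66 [348. 246.] [ 0.5172 -0.1991  0.094 ] ang 86.0
large_bar 0.84 [340. 252.] [ 0.4815 -0.2015  0.111 ] ang 179.0
large_tab 0.73 [331. 271.] [ 0.4505 -0.2016  0.077 ] ang 180.0
```

View pics/s3.png

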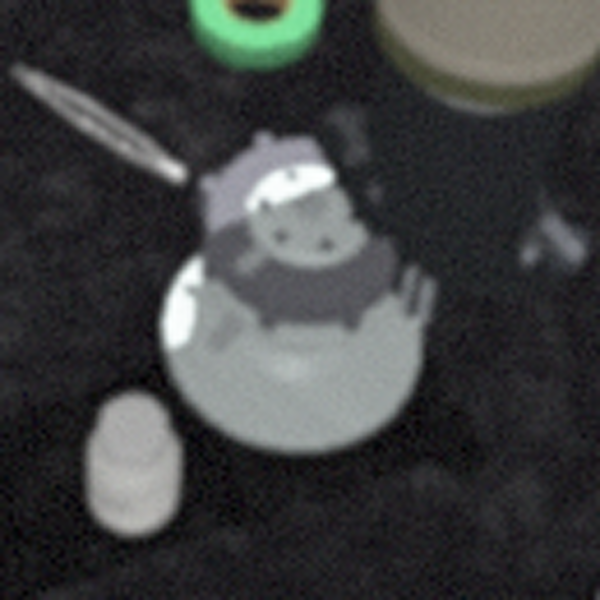

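The bar, at (247,262), stands over the tab at (225,330) for the second time. The holder, bottle and tweezers haven't moved. I'll withdraw radially, then up.

```bash
python3 -m pendant '[[0,-0.3,0,0,0,0,-1],[0,-0.6,0,0,0,0,-1],[0,-0.7,-0.6,0,0,0,-1],[0,-0.7,-1.2,0,0,0,-1],[0,-0.7,-2,0,0,0,-1],[0,-0.7,-2.8,0,0,0,-1],[0,-0.7,-3.4,0,0,0,-1],[0,-0.7,-3.4,0,0,0,-1],[0,-0.7,-3.4,0,0,0,-1],[0,-0.7,-3.4,0,0,0,-1]]'
python3 sc.py
python3 - <<'E'
from h import *
im,_=manip.camera('scene'); c=cv2.resize(im[195:325,285:415],(600,600),interpolation=cv2.INTER_CUBIC); cv2.imwrite('pics/s4.png',c[:,:,::-1])
E
```

```text
clock: 48.4
position: [0.5244, -0.3032, 0.2483]
ee_rot: [-0.008, 1.0, 0.0, -0.001]
ft_force: [-0.1, -0.6, -0.7]
grip_width: 0.004
grasp_force: 0.0
r 0.098 phi -88.8 F [-0.1 -0.6 -0.7] j7 2.1
large_ring_mid 0.83 [348. 247.] [ 0.5132 -0.2014  0.094 ] ang 171.0
large_bar 0.83 [338. 251.] [ 0.4813 -0.196   0.111 ] ang 170.0
large_tab 0.86 [329. 270.] [ 0.4506 -0.1962  0.077 ] ang 175.0
```

View pics/s4.png

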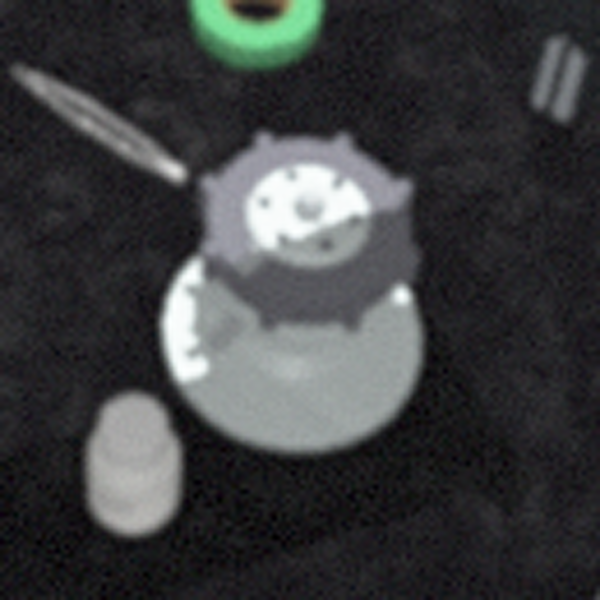

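The hand is clear, and the bar at (248,260) is still over the tab, with nothing else disturbed.

```bash
python3 -c "
from workcell import manip
print(manip.hand_in())"
```

```text
the job is handed in; nothing more can be done
None
```

I loosened the large lock ring by two full turns and took the hand away; the last picture shows the bar over the tab and the large holder unmoved, and the job was handed in at about 48 s with no verdict returned.

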